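# Reset the label printer through its pinhole

### The arm

A 6-joint arm with a two-finger parallel gripper is mounted at the origin on a cart in front of the work surface, level with it; the furniture and walls round the work are solid. World frame = base frame: x ahead of the robot, y to its left, z up, the work surface at z = 0. Lengths are in mm, angles in rad, forces in N, time in s.
With the tool pointing down it reaches from about 350 to 975 mm from the base axis. Payload 7.1 kg.
Tool frame: the origin (TCP) lies midway between the tips of the shut fingers; the grasp point (between the pads) lies 19 mm behind it; z points along the fingers, y is the line along which they close (so a half turn about z gives the same grasp; the last joint's range is limited). The gripper opens to 88 mm and grips with 3 to 60 N. Pads are 20 mm wide; open, the fingers measure 115 mm over their backs; the gripper's body (75 mm by 178 mm) begins 61 mm behind the grasp point.
Start: joints at [-1.205, 0.423, 1.63, -0, 1.089, -0.019], TCP at [234.625, -579.272, 222.675] pointing down, gripper open.
Joint ranges: [-3, 3], [-0.9, 2.11], [0.09, 2.58], [-1.31, 4.45], [0.11, 2.69], [-2.54, 2.54]. Speed limits (rad/s): [2.39, 2.39, 3.01, 3.14, 3.14, 3.14].

### API

Orientations are given as a rotation vector (axis times angle).
In Python, from workcell import status, eyes, ticket gives the robot as it stands.
- The arm moves only by the shell command python3 -m jog 'ROWS' [OPENING]. ROWS is a JSON list of rows, 1 to 5 of them, each of 6 numbers: dx, dy, dz in mm, then a rotation vector rx, ry, rz in rad; each row shifts and turns the commanded pose from where the row before left it, along the tool's axes as they then stand; what a row does not reach is not made up. A row lasts 1/12 s, in which the tool goes at most 41.7 mm and 0.125 rad, less where a joint would pass 70% of its speed; a pose out of reach is approached as far as the arm can. OPENING is the finger opening in mm, set as the command begins (- or left out keeps the last). The fingers move at their own pace and stop on an object; the grip force is fixed at half the most. Time passes only in rows, so rows that do not move let the fingers close. It prints the time, the measured TCP pose, the force, the opening and the grip force at its end.
- status.get_obs(): the state, without advancing time (a new reading comes with each control period).
- eyes.get_image(name): name is "scene" or "side" or "wrist"; returns a dict with "img" (400x640x3 uint8, red, green, blue), "range_z" (400x640 float32, mm along the optical axis (not along the pixel's ray), 0 where there is no reading), "fx", "fy", "cx", "cy" (pixels), "R" (3x3) and "t" (3): a world point X has camera coordinates R X + t. Camera axes: x right, y down, z forward; pixel columns grow to the right and rows downward; lengths in mm; the calibration is good to about 2 mm. The wrist camera is an equidistant fisheye: a pixel r from the principal point sees the ray r / f radians off the axis. A picture is of the moment at which its call begins.
- ticket.close_job(): hands the job in; it is judged then, once.
The state is a dict: "t": time; "qpos": joint angles; "qvel": joint speeds; "joint_torque": joint torques, N m; "ee_pos": TCP position; "orientation": TCP orientation; "ft_force": force on the tool from outside, world axes, zero at the start; "moment": the same for the moment, N m; "width": finger opening in mm; "grasp_force": force on a finger pad.
Only numpy, scipy, OpenCV 4.12 (cv2) and the standard library are available. Lean on these libraries where they do the work, as an engineer would, in place of code of your own. Each camera call takes 0.05 s, during which the arm holds its last target. There are 200 camera calls.

### The job

The label printer on the packing bench has just had a new roll put in and needs a reset, which it only takes with its cover latched: first press the open cover down at its front edge until it snaps past its catch and stays shut. Then take the yellow screwdriver from the wooden stand, pass its blade down through the ringed hole in the printer's front deck and push the recessed red button fully down, firmly but without forcing it. Finish while holding it there: the program ends with the screwdriver still upright in the gripper and still keeping the button down, and the other things on the bench left where they are.

Things in the scene. Friction and masses are not known exactly. Their poses are not given: they have to be found in the camera images.
- printer: Desktop label printer, fixed: grey base 210 x 136 x 72 mm, white hinged cover over its rear part. Origin: centre of its underside. x runs from its front (towards the robot) to its rear, y to the left seen from the robot, z up. The black front deck, 43 mm deep, lies at z = 72 mm from x = -105 to -61 mm, where the cover's front begins. The shut cover's top is at z = 106 mm.
- cover (a joint): Angle of the cover, a shell 166 x 136 x 34 mm hinged along the printer's y at the rear: 0 = shut, starts at 0.6 to 1.0 rad (front up). Spring and friction hold it open; let go before it has snapped in, it rises again to about 0.6 rad. Near 0.06 rad two strikers must be pushed past a sprung catch (about 8 N at the front edge); latched, it stays under 0.015 rad by itself.
- cover_front (a point): Place to press: on the cover's outer face, mid-width, 16 mm behind its front edge. Moves with the cover; shut, it is 141 mm in front of the hinge line and 34 mm above it (106 mm above the bench). Its z is the outward normal of the cover's top; at angle a that leans by a towards the printer's rear.
- cover_hinge (a point): Middle of the cover's hinge line, fixed, 72 mm above the bench, at x = 96.5 mm, y = 0 in the printer's frame. The hinge axis is the printer's y. Before it snaps in, the cover needs only 2 to 3 N.
- reset_hole (a point): Centre of the mouth of the vertical reset hole, level with the deck (72 mm above the bench), at x = -83.5, y = -36 mm in the printer's frame: right side of the deck seen from the robot, in a pale ring 23 mm across. 11 mm wide, its 3 mm chamfer makes the mouth 17 mm wide; the red button's top is 15 mm below the deck.
- reset (a joint): Travel of the red reset button, m: 0 = up, 0.005 = fully down. Spring button, 1.5 N to start, 6 N fully down, springs back when let go.
- stand: Wooden tool stand, fixed, 56 x 144 x 70 mm (x, y, z). Origin: centre of its underside. Three upright blind holes 62 mm deep in a row along its y: screwdriver in the middle (hole 8.5 mm wide, so it leans up to 3 degrees), red-and-white marker at y = +46 mm, blue pen at y = -46 mm (both reach about 140 mm above the bench).
- screwdriver: Screwdriver 213 mm long, about 80 g, standing blade down in the stand: round yellow handle 29 mm thick, 97 mm long, its top about 221 mm above the bench; round steel shank 6 mm thick, 116 mm long. Its y axis runs from blade to handle top (up). The origin lies 14.5 mm off the tool's axis: use the two points on the axis.
- driver_grip (a point): Point on the screwdriver's axis in the handle, 40.5 mm below the handle's top and 172.5 mm above the blade's end: a good place to grip.
- driver_tip (a point): End of the screwdriver's blade, on its axis.
- blue_pen: Blue pen standing in the stand, 131 mm long, 11 mm thick; leave it there. Origin near its middle.
- marker: Red-and-white marker standing in the stand, 129 mm long, 19 mm thick; leave it there. Origin near its middle.
- mug: White mug, 92 mm wide, 95 mm high, at the back left; leave alone. Origin: centre of its underside.
- spare_roll: Spare roll of white labels standing on end, 100 mm wide, 100 mm high, at the back right; leave alone. Origin: centre of its underside.
- scanner: Grey hand-held barcode scanner lying on its side, 82 x 174 x 34 mm, on the right; leave alone. Origin: centre of its underside.
There are look-alikes about, which are no part of the job. There is more than one size of the screwdriver; the one meant has the size given above.

How it is judged (in metres and radians):
On the way, in this order (a step that is already met when the one before it is completed fails the run):
1. the cover has snapped shut past its catch (value of joint cover below 0.02 rad), for 0.3 s.
2. the screwdriver's blade is down in the reset hole and keeps the button down (value of joint cover below 0.02 rad and horizontal distance between driver_tip and reset_hole below 0.006 m and contact force between screwdriver and reset above 1.5 N and value of joint reset above 0.0035 m), for 0.3 s.
At the end, for the whole second after the job is handed in: Cover latched (under 0.02 rad); button at least 3.5 of its 5 mm down, pushed by the screwdriver with over 1.5 N; blade in the reset hole (within 6 mm of its axis, over 12 mm below the deck); screwdriver still, within 17 degrees of upright, gripped with over 3 N (all of step 2 and contact force between the fingers and screwdriver above 3 N and z of driver_tip in the frame of reset_hole below -0.012 m and angle between screwdriver's own y axis and vertical below 0.3 rad and linear speed of screwdriver below 0.02 m/s); the arm keeps its last pose, push and grip.
It fails at once if the reset button is pressed before the cover is latched (value of joint reset above 0.002 m and value of joint cover above 0.025 rad).
It fails at once if the button is forced: more than 40 N on it (contact force between anything else and reset above 40 N).
It fails at once if the pen or the marker is pulled out of the stand or thrown about (distance of any of blue_pen, marker from where it was at the start of the episode above 0.03 m).
It fails at once if the mug, the spare roll or the scanner is shifted (distance of any of mug, spare_roll, scanner from where it was at the start of the episode above 0.03 m).
It also fails if it takes over 58 s, if anything falls off the work surface, if the arm or the gripper's body presses on something with over 40 N, if the wrist force passes 120 N, or if a joint passes its speed limit or range.

## Working session

There is one attempt and no reset: what is moved stays moved. The work goes in short steps, Python scripts to look and compute and a shell command to move; the robot and the scene stay as the last step left them, time stands still between calls to the robot, and variables do not carry over. Pictures are saved under pics/ and viewed, at most 10 in all, crops included, and the job is handed in when it is done.

```bash
mkdir -p pics; ls; cat > h.py <<'E'
import numpy as np, cv2
from workcell import status, eyes, ticket
from scipy.spatial.transform import Rotation as Rn
def grab(n):
    d=eyes.get_image(n); d['R']=np.array(d['R']); d['t']=np.array(d['t']).ravel(); return d
def cloud(d):
    z=d['range_z']; v,u=np.indices(z.shape)
    P=np.stack([(u-d['cx'])/d['fx']*z,(v-d['cy'])/d['fy']*z,z],-1)
    W=(P-d['t'])@d['R']; W[z<=0]=np.nan; return W
def plane(d,u,v,h):
    r=d['R'].T@np.array([(u-d['cx'])/d['fx'],(v-d['cy'])/d['fy'],1]); c=-d['R'].T@d['t']
    return c+r*(h-c[2])/r[2]
def save(n,f): cv2.imwrite('pics/'+f,n[...,::-1])
E
python3 - <<'E'
from h import *
a=grab('scene');b=grab('side')
save(a['img'],'scene0.png');save(b['img'],'side0.png')
np.savez('s0.npz',**a);np.savez('b0.npz',**b)
for d in(a,b): print(-d['R'].T@d['t'],d['R'][2],d['fx'])
o=status.get_obs();print(o)
E
```

```text
pics
[-285.58330663  577.56740638  611.89209425] [ 0.71314072 -0.56097276 -0.42040442] 438.8127674018907
[ 571.62042524 -936.41571774  824.29284204] [-0.0248948   0.78522192 -0.61871382] 375.99512914515856
{'t': 0.1, 'qpos': array([-1.20495956e+00,  4.23775877e-01,  1.63061288e+00,  1.23806891e-05,
        1.08855285e+00, -1.89983993e-02]), 'qvel': array([ 0.00159022, -0.00049542, -0.00251982,  0.00095565, -0.00024651,
       -0.00066757]), 'joint_torque': array([ 6.28828548e-04, -5.45609629e+01, -2.74325734e+01,  6.45099347e-02,
        1.87724578e-02, -3.65429867e-05]), 'ee_pos': array([ 234.48067524, -578.81639253,  221.9725334 ]), 'orientation': array([-3.08230954e+00, -6.00511046e-01,  3.48510408e-04]), 'ft_force': array([-0.37192908,  0.05843685, -0.18559566]), 'moment': array([-0.01761376, -0.09044469,  0.04223261]), 'grasp_force': 0.0, 'width': 87.87680956925837}
```

View pics/scene0.png

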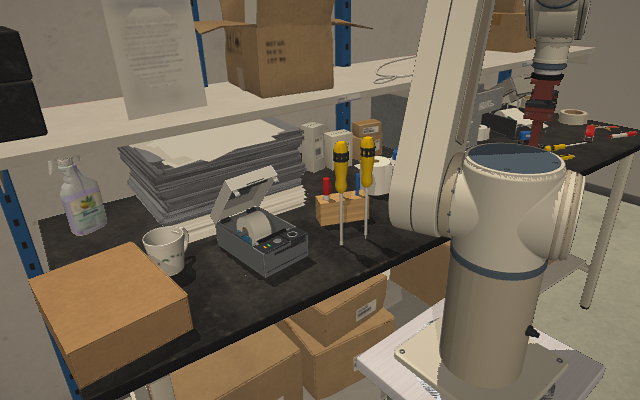

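View pics/side0.png

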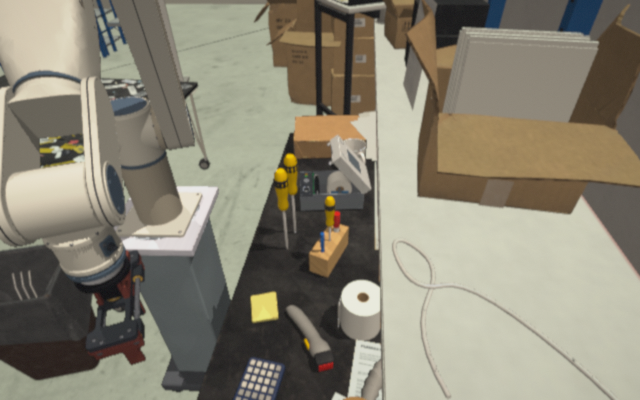

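The scene view shows the printer with its cover open (~(262,230)), with its ring at about (293,234). Two tall look-alike drivers stand at (341,190) and (366,185), and the stand is at (340,210). In the side view, the target driver is in the stand at (330,212), the printer is at (332,185), the scanner at (312,340) and the roll at (360,310). A shelf overhangs the rear.

```bash
python3 - <<'E'
from h import *
np.set_printoptions(precision=1,suppress=True)
for n in('s0','b0'):
    d=dict(np.load(n+'.npz')); W=cloud(d); hsv=cv2.cvtColor(d['img'],cv2.COLOR_RGB2HSV)
    def comps(nm,lo,hi,mn,pred=None):
        m=cv2.inRange(hsv,lo,hi)
        k,l,s,c=cv2.connectedComponentsWithStats(m)
        for i in range(1,k):
            if s[i,4]<mn: continue
            P=W[l==i]; P=P[~np.isnan(P[:,0])]
            if len(P)<3 or np.abs(P.mean(0)[0])>1300: continue
            print(n,nm,s[i],'med',np.median(P,0),'lo',np.percentile(P,3,0),'hi',np.percentile(P,97,0))
    comps('yellow',(20,170,120),(32,255,255),40)
    comps('red',(0,170,90),(6,255,255),12)
    comps('blue',(100,150,60),(125,255,255),12)
    comps('wood',(8,90,90),(19,190,255),250)
    # printer region: points above the bench
    for (u0,v0,u1,v1) in ([(215,160,312,275)] if n=='s0' else [(295,130,375,215)]):
        P=W[v0:v1,u0:u1].reshape(-1,3)
        h=P[np.abs(P[:,2]-72)<3]; print('z72',len(h),np.percentile(h,[2,50,98],0))
# shelf edge in side
d=dict(np.load('b0.npz'));W=cloud(d)
for v,u in [(250,400),(300,450),(150,385),(250,384),(330,387),(180,350),(165,345),(145,345)]: print(v,u,W[v,u])
d=dict(np.load('s0.npz'));W=cloud(d)
for v,u in [(120,200),(140,100),(234,293),(185,250),(180,265),(255,165),(220,341),(232,365),(200,341)]: print(v,u,W[v,u])
for n,bx in(('s0',(205,155,385,280)),('b0',(260,120,400,280))):
    d=dict(np.load(n+'.npz')); c=d['img'][bx[1]:bx[3],bx[0]:bx[2]]
    save(cv2.resize(c,None,fx=4,fy=4,interpolation=cv2.INTER_CUBIC)[:600,:800],n+'c.png')
E
```

```text
s0 yellow [361 136  13  12 134] med [ 428.1 -138.7  273.6] lo [ 419.3 -154.5  262.6] hi [ 442.6 -130.2  283.1]
s0 yellow [334 141  14  12 143] med [444.8 -68.8 273.7] lo [436.7 -85.3 261.8] hi [459.1 -59.8 282.8]
s0 yellow [553 144  13   7  51] med [  408.9 -1193.4    17. ] lo [  398.  -1223.3     8.9] hi [  420.  -1164.     24.9]
s0 yellow [561 154  12   6  40] med [  345.7 -1118.9     8.9] lo [  337.7 -1148.5     1.3] hi [  353.6 -1092.8    13.8]
s0 yellow [360 156  14  31 300] med [ 426.1 -137.2  201. ] lo [ 419.2 -150.1  162.4] hi [ 438.6 -130.3  235.9]
s0 yellow [334 162  13  31 314] med [443.9 -67.2 200.2] lo [436.7 -81.1 162.7] hi [457.3 -59.5 235. ]
s0 red [585 125  10  12  80] med [  384.3 -1390.3    43.7] lo [  365.7 -1479.5    29.6] hi [  419.2 -1368.6    49.2]
s0 red [609 126   8   2  15] med [  394.4 -1683.6     0.2] lo [  383.  -1707.9    -3.2] hi [  406.1 -1659.3     2.6]
s0 red [627 131   9   5  32] med [  290.  -1597.5    10.8] lo [  280.8 -1611.6     1.1] hi [  299.3 -1569.4    16.7]
s0 red [323 177   7  18 117] med [ 576.5 -130.5  113.4] lo [ 571.2 -140.8   87.6] h
[... 3525 characters left out ...]
925.3 2854.8   83.2]
b0 wood [ 309  223   40   54 1227] med [ 563.3 -209.6   61.6] lo [ 514.2 -252.2   -0.4] hi [ 613.5 -119.8   71.6]
z72 510 [[450.7  25.2  69.1]
 [495.4  91.4  71.3]
 [678.  358.6  74.6]]
250 400 [ 694.3 -460.2  328.2]
300 450 [ 758.1 -568.2  330.7]
150 385 [ 701.3 -115.6  328.6]
250 384 [ 665.3 -462.   329.2]
330 387 [ 654.  -623.1  329.9]
180 350 [625.5  37.  124.1]
165 345 [607.6  31.1 184.7]
145 345 [609.6 155.5 182.1]
120 200 [705.9 153.5 329.9]
140 100 [721.  379.7 327.1]
234 293 [486.2  51.2  67.5]
185 250 [571.2 109.1 188.4]
180 265 [574.9  64.3 187.2]
255 165 [610.6 325.4  64. ]
220 341 [451.5 -75.2  74.6]
232 365 [ 432.3 -142.8   21.7]
200 341 [449.9 -74.1 132.3]
```

View pics/s0c.png

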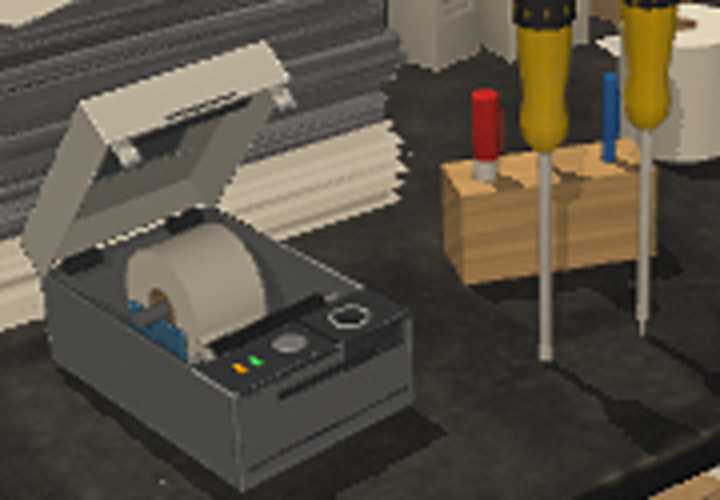

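View pics/b0c.png

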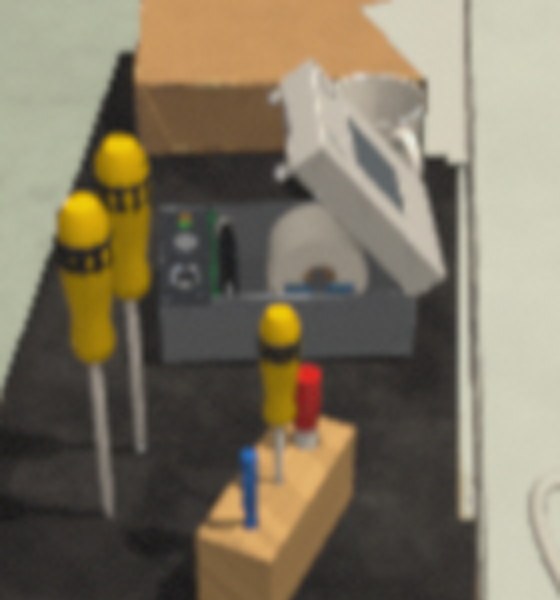

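The crops give the printer's deck ring at scene pixel (293,234) and side pixel (306,189). The deck corners in the scene view are (264,254), (308,235.5) and (217,226). The target driver, pen and marker stand clear in the side view.

```bash
python3 - <<'E'
from h import *
np.set_printoptions(precision=3,suppress=True)
a=dict(np.load('s0.npz'));b=dict(np.load('b0.npz'))
A=plane(a,293,234.2,72);B=plane(b,305.75,188.75,72);print('ring',A,B)
c=[plane(a,*p,72) for p in [(264.2,253.7),(307.7,235.5),(216.7,225.7)]]
print('corners',c,'width',np.linalg.norm(c[0]-c[1]),'len',np.linalg.norm(c[0]-c[2]))
y=(c[0]-c[1]);x=c[2]-c[0];print('yaw from front, side',np.arctan2(-y[0],y[1]),np.arctan2(x[1],x[0]))
# side view: printer front right/right side top edge: crop (165,300),(412,297)
p=[plane(b,260+u/4,120+v/4,72) for u,v in[(163,303),(412,297)]];x=p[1]-p[0];print('right edge',p,np.arctan2(x[1],x[0]),np.linalg.norm(x))
# driver
W=cloud(b);hsv=cv2.cvtColor(b['img'],cv2.COLOR_RGB2HSV);m=cv2.inRange(hsv,(20,170,90),(32,255,255))
C=-b['R'].T@b['t']
for v0,v1 in((196,206),(211,219),(219,226)):
    s=np.zeros_like(m);s[v0:v1,322:338]=1;vs,us=np.nonzero((m>0)&(s>0));P=W[vs,us];P=P[P[:,2]>100]
    print('drv',len(P),np.median(P,0),P.min(0),P.max(0))
o=status.get_obs();print(Rn.from_rotvec(o['orientation']).as_matrix())
# cover top
P=W[130:200,325:375].reshape(-1,3);P=P[(P[:,2]>110)&(P[:,1]>-20)&(P[:,1]<200)&(P[:,0]>480)];print(np.percentile(P,[1,50,99],0))
i=P[:,2].argsort()[-20:];print('top',P[i].mean(0))
E
```

```text
ring [479.09   56.047  72.   ] [481.611  55.975  72.   ]
corners [array([452.223, 155.841,  72.   ]), array([450.465,  33.075,  72.   ]), array([642.727, 176.51 ,  72.   ])] width 122.77925579397801 len 191.62196877435957
yaw from front, side -0.014315108793061984 0.10807005844409488
right edge [array([467.92 ,  18.044,  72.   ]), array([669.749,  31.216,  72.   ])] 0.06517205524344681 202.25858055332523
drv 75 [ 564.594 -185.228  215.315] [ 551.707 -191.698  204.545] [ 575.101 -170.871  221.713]
drv 62 [ 562.516 -188.752  174.343] [ 551.81  -193.7    154.092] [ 573.049 -180.732  189.956]
drv 48 [ 562.636 -186.571  145.661] [ 554.374 -191.104  132.889] [ 573.38  -179.837  158.324]
[[ 0.927  0.375 -0.   ]
 [ 0.375 -0.927  0.001]
 [ 0.    -0.001 -1.   ]]
[[559.382 -12.133 112.464]
 [626.34   61.321 191.007]
 [692.493 164.862 259.87 ]]
top [690.219  88.65  260.207]
```

```bash
python3 -c "
from h import *
b=dict(np.load('b0.npz'))
for v in(110,180,250,330): print('shelf edge',plane(b,377,v,330))"
python3 -m jog '[[0,0,-30,0,0,0.0965],[0,0,-30,0,0,0.0965],[0,0,-30,0,0,0.0965],[0,0,-30,0,0,0.0965],[0,0,-5,0,0,0]]' 0
python3 -m jog '[[0,0,0,0,0,0]]'
```

```text
shelf edge [699.71924293 111.18338672 330.        ]
shelf edge [ 670.26392866 -247.69728088  330.        ]
shelf edge [ 652.58266472 -463.12407103  330.        ]
shelf edge [ 639.42058183 -623.48960137  330.        ]
t: 0.52
ee_pos: [235.4, -581.2, 353.3]
orientation: [3.134, -0.009, 0.004]
ft_force: [-0.2, 0.1, 0.0]
width: 58.1
grasp_force: 0.0
t: 0.6
ee_pos: [235.0, -580.2, 350.0]
orientation: [3.138, -0.0, 0.002]
ft_force: [-0.5, 0.2, -0.2]
width: 50.9
grasp_force: 0.0
```

```bash
python3 -m jog '[[18,-34,0,0,0,0],[18,-34,0,0,0,0],[18,-34,0,0,0,0],[18,-34,0,0,0,0],[18,-34,0,0,0,0]]' | grep -E 'pos|ft'
python3 -m jog '[[18,-34,0,0,0,0],[18,-34,0,0,0,0],[18,-34,0,0,0,0],[18,-34,0,0,0,0],[18,-34,0,0,0,0]]' | grep -E 'pos|ft'
python3 -m jog '[[18,-34,0,0,0,0],[18,-34,0,0,0,0],[18,-34,0,0,0,0],[18,-34,0,0,0,0],[18,-34,0,0,0,0]]'
```

```text
ee_pos: [324.6, -406.9, 345.3]
ft_force: [-0.4, 0.7, -0.2]
ee_pos: [414.6, -237.2, 345.7]
ft_force: [-0.4, 0.1, -0.9]
t: 1.85
ee_pos: [504.7, -67.5, 345.6]
orientation: [-3.141, -0.001, 0.005]
ft_force: [0.8, -0.4, -0.3]
width: 0.6
grasp_force: 0.0
```

```bash
python3 -m jog '[[11,-33,0,0,0,0],[11,-33,0,0,0,0],[11,-33,0,0,0,0],[11,-33,0,0,0,0],[11,-33,0,0,0,0]]' | grep -E 'pos|ft'
python3 - <<'E'
from h import *
w=grab('wrist');s=grab('scene')
np.savez('w1.npz',**w);np.savez('s1.npz',**s)
print(-w['R'].T@w['t'],w['R'],w['fx'],w['cx'],w['cy'])
c=cv2.resize(s['img'][150:280,200:400],(600,390),interpolation=cv2.INTER_CUBIC)
im=np.zeros((400+200,640,3),np.uint8);im[:400]=w['img']
im[400:]=cv2.resize(s['img'][150:280,200:400],(640,416))[:200]
save(im[:400],'w1.png')
# cover profile along the printer's mid from side cam
b=grab('side');np.savez('b1.npz',**b);W=cloud(b).reshape(-1,3)
m=(W[:,1]>30)&(W[:,1]<165)&(W[:,0]>440)&(W[:,0]<690)&(W[:,2]>108)&(W[:,2]<240);P=W[m]
for x in range(440,690,15):
    q=P[(P[:,0]>=x)&(P[:,0]<x+15)]
    if len(q):print(x,len(q),q.min(0).round(),q.max(0).round())
E
```

```text
ee_pos: [559.6, 97.0, 345.3]
ft_force: [0.0, 0.1, 0.4]
[627.02171544  97.00456851 507.62403126] [[ 1.22452034e-03 -9.99999040e-01  6.48259743e-04]
 [-9.69204679e-01 -1.02717500e-03  2.46254412e-01]
 [-2.46253510e-01 -9.29839911e-04 -9.69205006e-01]] 309.70691628693146 323.861576657219 196.40026763179767
545 17 [550.  35. 182.] [560. 161. 197.]
560 96 [561.  31. 181.] [574. 163. 208.]
575 151 [576.  30. 170.] [589. 163. 217.]
590 139 [591.  30. 154.] [605. 164. 217.]
605 139 [605.  30. 131.] [620. 161. 197.]
620 146 [620.  31. 116.] [635. 163. 182.]
635 125 [635.  31. 108.] [650. 163. 161.]
650 107 [650.  33. 108.] [665. 163. 142.]
665 51 [665.  37. 108.] [678. 162. 121.]
```

View pics/w1.png

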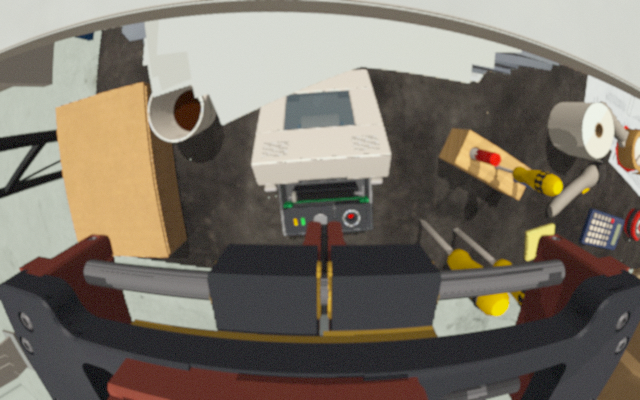

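The wrist view shows the open white cover (255-390, 70-180), the deck ring at (351,217), and the target driver in the stand at (540,182). The cover surface heights put it at about 0.9 rad, with its front top edge near x=590, z=217.

```bash
cat >> h.py <<'E'
def wray(w,u,v):
    d=np.array([u-w['cx'],v-w['cy']]);r=np.hypot(*d);th=r/w['fx']
    k=np.array([*(d/max(r,1e-9)*np.sin(th)),np.cos(th)])
    return -w['R'].T@w['t'],w['R'].T@k
def wplane(w,u,v,h):
    c,r=wray(w,u,v);return c+r*(h-c[2])/r[2]
E
python3 - <<'E'
from h import *
w=dict(np.load('w1.npz'));print('ring',wplane(w,351,217,72))
for p in[(282,234),(370,230),(462,130),(527,197),(441,165)]:print(p,wplane(w,*p,72 if p[0]<400 else 70))
print('top of driver',wplane(w,553,186,210))
E
python3 -m jog '[[11.5,0,30,0,0,0],[11.5,0,30,0,0,0],[11.5,0,30,0,0,0],[11.5,0,30,0,0,0],[0,0,0,0,0,0]]' | grep -E 'pos|ft'
python3 -m jog '[[0,0,8,0,0,0],[0,0,8,0,0,0],[0,0,0,0,0,0]]' | grep -E 'pos|ft'
```

```text
ring [484.87500281  56.31850947  72.        ]
(282, 234) [457.51639997 159.91579627  72.        ]
(370, 230) [464.0595345   26.84551694  72.        ]
(462, 130) [ 618.89779937 -110.66208997   70.        ]
(527, 197) [ 515.140184   -251.27751225   70.        ]
(441, 165) [564.51820576 -78.71748459  70.        ]
top of driver [ 564.70104845 -180.96100319  210.        ]
ee_pos: [603.2, 93.2, 220.3]
ft_force: [-1.3, 0.4, -0.7]
ee_pos: [605.7, 94.8, 211.4]
ft_force: [-0.3, -0.1, 0.4]
```

```bash
python3 -m jog '[[-7,0,6,0,0,0],[-7,0,6,0,0,0],[-6,0,6,0,0,0],[-6,0,6,0,0,0]]' | grep -E 'pos|ft'
python3 -m jog '[[-6,0,5,0,0,0],[-6,0,5,0,0,0],[-6,0,5,0,0,0],[-5,0,6,0,0,0]]' | grep -E 'pos|ft'
```

```text
ee_pos: [579.6, 95.4, 187.9]
ft_force: [-0.1, -0.3, 2.0]
ee_pos: [556.9, 95.4, 166.4]
ft_force: [-0.1, -0.5, 1.7]
```

```bash
python3 -m jog '[[-4,0,6,0,0,0],[-4,0,6,0,0,0],[-4,0,6,0,0,0],[-4,0,6,0,0,0]]' | grep -E 'pos|ft'
python3 -m jog '[[-3,0,5,0,0,0],[-3,0,5,0,0,0],[-2,0,5,0,0,0],[-2,0,5,0,0,0]]' | grep -E 'pos|ft'
```

```text
ee_pos: [541.3, 95.3, 142.1]
ft_force: [2.1, -1.6, 1.8]
ee_pos: [531.4, 95.4, 122.3]
ft_force: [1.0, -2.4, 1.8]
```

```bash
python3 -m jog '[[-1,0,3,0,0,0],[-1,0,3,0,0,0],[-1,0,2,0,0,0],[0,0,2,0,0,0],[0,0,0,0,0,0]]' | grep -E 'pos|ft'
```

```text
ee_pos: [528.3, 95.2, 112.7]
ft_force: [-0.7, -0.6, 2.6]
```

```bash
for i in 1 ; do python3 -m jog '[[0,0,2,0,0,0],[0,0,2,0,0,0],[0,0,0,0,0,0]]' | grep -E 'pos|ft'; python3 -m jog '[[0,0,1.5,0,0,0],[0,0,1.5,0,0,0],[0,0,0,0,0,0]]' | grep -E 'pos|ft'; done
```

```text
ee_pos: [527.8, 95.4, 108.1]
ft_force: [0.3, 0.0, -0.3]
ee_pos: [528.1, 95.5, 106.3]
ft_force: [-4.4, -0.8, 10.0]
```

```bash
python3 -m jog '[[0,0,1.5,0,0,0],[0,0,0,0,0,0],[0,0,0,0,0,0]]' | grep -E 'pos|ft'; python3 -m jog '[[0,0,-6,0,0,0],[0,0,-10,0,0,0],[0,0,-30,0,0,0],[0,0,-40,0,0,0],[0,0,0,0,0,0]]' | grep -E 'pos|ft'
python3 - <<'E'
from h import *
b=grab('side');W=cloud(b).reshape(-1,3)
m=(W[:,1]>40)&(W[:,1]<80)&(W[:,0]>470)&(W[:,0]<690)&(W[:,2]>60)&(W[:,2]<180);P=W[m]
for x in range(470,690,20):
    q=P[(P[:,0]>=x)&(P[:,0]<x+20)]
    if len(q):print(x,len(q),np.median(q,0).round(1),q[:,2].max().round(1))
E
```

```text
ee_pos: [528.2, 95.5, 106.0]
ft_force: [-8.9, -1.4, 24.3]
ee_pos: [532.6, 96.1, 196.7]
ft_force: [1.4, -0.1, 0.5]
470 45 [479.9  61.2  70.8] 76.3
490 46 [501.3  60.9  72.5] 108.6
510 45 [520.1  57.8 106.5] 109.2
530 42 [541.8  59.3 106.6] 109.1
550 43 [558.8  60.9 105.2] 108.7
570 41 [578.1  61.4 105.5] 108.7
590 40 [599.2  61.9 105.3] 108.6
610 42 [620.1  58.5 105.9] 108.1
630 45 [639.5  60.2 105.6] 109.6
650 44 [661.   58.5 105.2] 109.2
670 2 [671.6  41.  102.2] 106.2
```

```bash
python3 -m jog '[[0,0,-33,0,0,0],[0,0,-33,0,0,0],[0,10,-33,0,0,0],[0,20,-33,0,0,0]]' 80 | grep -E 'pos|ft'
python3 -m jog '[[2,35,0,0,0,0],[2,35,0,0,0,0],[2,35,0,0,0,0],[2,35,0,0,0,0],[0,35,0,0,0,0]]' | grep -E 'pos|ft'
python3 -m jog '[[0,35,0,0,0,0],[0,20,0,0,0,0],[0,0,0,0,0,0],[0,0,0,0,0,0],[0,0,0,0,0,0]]'
python3 - <<'E'
from h import *
w=grab('wrist');np.savez('w2.npz',**w);save(w['img'],'w2.png');b=grab('side');np.savez('b2.npz',**b);s=grab('scene');np.savez('s2.npz',**s)
print(-w['R'].T@w['t'])
E
```

```text
ee_pos: [527.8, 66.3, 322.5]
ft_force: [-0.0, -0.3, -0.9]
ee_pos: [535.9, -111.2, 321.2]
ft_force: [1.1, -0.1, 0.8]
t: 7.22
ee_pos: [535.8, -163.9, 321.3]
orientation: [-3.141, 0.002, 0.002]
ft_force: [0.1, -0.3, 0.4]
width: 79.9
grasp_force: 0.0
[ 602.81732712 -164.29272404  483.82608468]
```

View pics/w2.png

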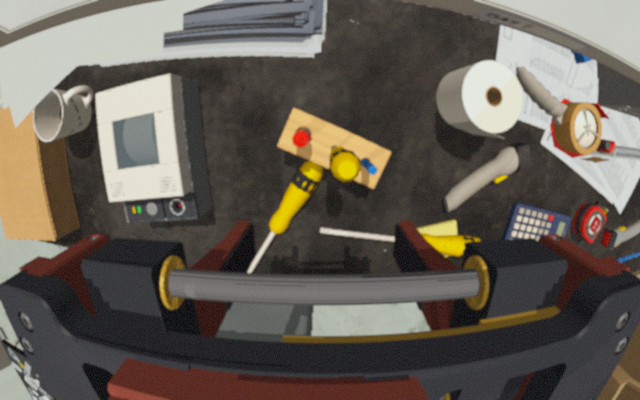

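The target driver's top is at (345,165), with the stand and the latched printer both visible. The look-alikes at (285,210) and (450,240) look tipped over, so I'll check the other views.

```bash
python3 - <<'E'
from h import *
a=dict(np.load('s2.npz'));b=dict(np.load('b2.npz'))
l=cv2.resize(a['img'][130:290,230:430],(400,320));r=cv2.resize(b['img'][120:290,250:400],(400,453))
im=np.zeros((453,800,3),np.uint8);im[:320,:400]=l;im[:,400:]=r;save(im,'c2.png')
E
```

```text
(no output)
```

View pics/c2.png

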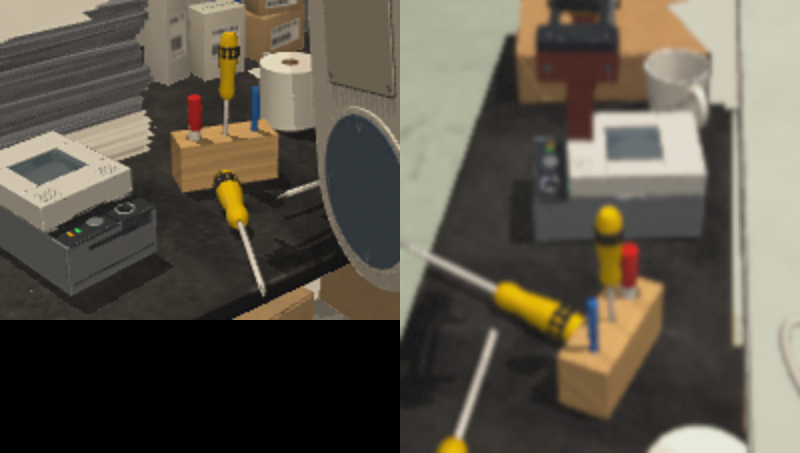

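The two look-alikes have tipped over and lie on the bench in front of the stand. One lies handle-to-stand at crop (232,195) and the other is to its right. Both are still on the bench, and the target, pen, marker and latched cover are intact. I'll triangulate the target's axis as the intersection of the centreline planes from the two views.

```bash
cat > ax.py <<'E'
from h import *
def centre(d,box):
    hsv=cv2.cvtColor(d['img'],cv2.COLOR_RGB2HSV);m=cv2.inRange(hsv,(19,150,60),(34,255,255))
    u0,v0,u1,v1=box;s=m[v0:v1,u0:u1]; R=[]
    for v in range(s.shape[0]):
        u=np.nonzero(s[v])[0]
        if len(u)>3: R.append((v0+v,u0+(u[0]+u[-1])/2,u[-1]-u[0]+1))
    return np.array(R)
def axis(a,ba,b,bb):
    N=[];C=[]
    for d,bx in((a,ba),(b,bb)):
        R=centre(d,bx);p=np.polyfit(R[:,0],R[:,1],1);print('rows',R[0,0],R[-1,0],'resid',np.std(R[:,1]-np.polyval(p,R[:,0])).round(2),'w',np.median(R[:,2]))
        K=lambda v:d['R'].T@np.array([(np.polyval(p,v)-d['cx'])/d['fx'],(v-d['cy'])/d['fy'],1])
        n=np.cross(K(R[0,0]),K(R[-1,0]));n/=np.linalg.norm(n);N.append(n);C.append(n@(-d['R'].T@d['t']))
    N=np.array(N);f=lambda z:np.linalg.solve(N[:,:2],np.array(C)-N[:,2]*z)
    return f
E
python3 - <<'E'
from ax import *
a=dict(np.load('s2.npz'));b=dict(np.load('b2.npz'))
f=axis(a,(334,143,356,183),b,(318,194,340,228))
for z in(70,130,180,221):print(z,f(z))
w=dict(np.load('w2.npz'))
print('wrist top',wplane(w,345,165,221),wplane(w,349,157,221))
for p in((250,270),(320,165),(320,230),(480,245)):print('lookalike',wplane(w,*p,15))
print(plane(a,343,146,221),plane(b,330,197,221))
E
```

```text
rows 146.0 179.0 resid 0.3 w 8.0
rows 198.0 226.0 resid 0.22 w 8.0
70 [ 561.99923764 -178.35911821]
130 [ 560.75450843 -180.24430336]
180 [ 559.71723409 -181.81529098]
221 [ 558.86666913 -183.10350083]
wrist top [ 564.44564363 -182.1617276   221.        ] [ 571.3844987 -185.5151088  221.       ]
lookalike [353.59548911 -35.86136871  15.        ]
lookalike [ 534.32337397 -157.93883442   15.        ]
lookalike [ 429.04250542 -157.52995047   15.        ]
lookalike [ 394.39959967 -445.07626977   15.        ]
[ 559.90763371 -179.97401345  221.        ] [ 564.4649985  -174.24000424  221.        ]
```

```bash
python3 -m jog '[[12,9,0,0,0,0],[12,9,20,0,0,0],[0,0,35,0,0,0],[0,0,35,0,0,0],[0,0,35,0,0,0]]' | grep -E 'pos|ft'
python3 -m jog '[[0,0,25,0,0,0],[0,0,9,0,0,0],[0,0,0,0,0,0]]' | grep -E 'pos|ft'
python3 -m jog '[[0,0,0,0,0,0],[0,0,0,0,0,0],[0,0,0,0,0,0],[0,0,0,0,0,0],[0,0,0,0,0,0]]' 15
```

```text
ee_pos: [560.6, -181.7, 196.3]
ft_force: [0.6, -0.1, 0.7]
ee_pos: [558.8, -181.3, 161.0]
ft_force: [-0.2, -0.1, -0.2]
t: 8.45
ee_pos: [560.7, -182.9, 164.4]
orientation: [3.141, -0.002, 0.003]
ft_force: [0.2, 0.1, 0.1]
width: 49.8
grasp_force: 0.0
```

```bash
python3 -m jog '[[0,0,0,0,0,0],[0,0,0,0,0,0],[0,0,0,0,0,0],[0,0,0,0,0,0],[0,0,0,0,0,0]]' 15
```

```text
t: 8.87
ee_pos: [560.1, -181.5, 163.3]
orientation: [-3.139, 0.003, 0.0]
ft_force: [-0.1, 4.5, 2.2]
width: 29.0
grasp_force: 29.6
```

```bash
python3 -m jog '[[0,0,-10,0,0,0],[0,0,-15,0,0,0],[0,0,-20,0,0,0],[0,0,-20,0,0,0],[0,0,-20,0,0,0]]' | grep -vE 'ori'
python3 -m jog '[[0,0,-20,0,0,0],[0,0,-10,0,0,0],[0,0,0,0,0,0],[0,0,0,0,0,0]]'
python3 - <<'E'
from ax import *
a=grab('scene');b=grab('side');np.savez('s3.npz',**a);np.savez('b3.npz',**b)
im=np.zeros((500,800,3),np.uint8);im[:,:400]=cv2.resize(a['img'][80:280,270:430],(400,500));im[:,400:]=cv2.resize(b['img'][100:280,260:404],(400,500));save(im,'c3.png')
E
```

```text
t: 9.28
ee_pos: [559.6, -182.1, 248.3]
ft_force: [-1.2, -0.8, -1.1]
width: 28.4
grasp_force: 30.0
t: 9.62
ee_pos: [560.0, -182.7, 277.9]
orientation: [3.141, -0.002, 0.0]
ft_force: [0.8, 0.1, -2.0]
width: 28.9
grasp_force: 30.0
```

View pics/c3.png

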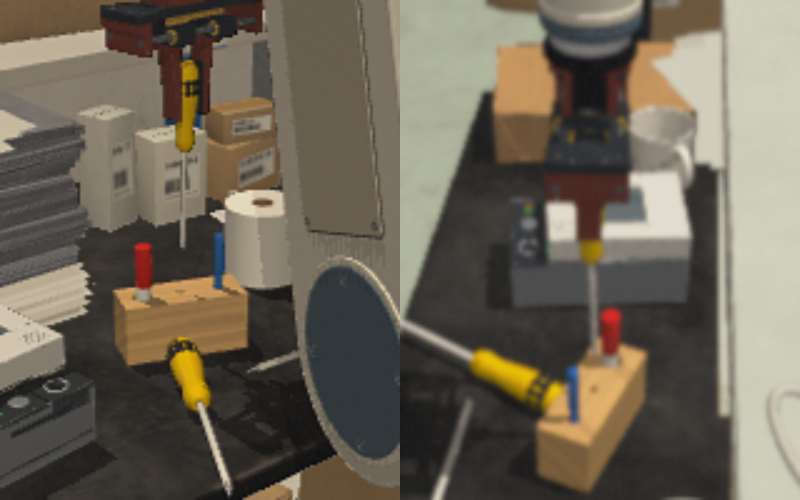

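The driver hangs upright in the gripper, with its tip at scene pixel (343.2,178.8) and side pixel (329.8,226). The pen and marker are still in the stand. Next I move to hover over the ring.

```bash
python3 - <<'E'
from h import *
a=dict(np.load('s3.npz'));b=dict(np.load('b3.npz'))
P=lambda d:np.array([[d['fx'],0,d['cx']],[0,d['fy'],d['cy']],[0,0,1]])@np.c_[d['R'],d['t']]
X=cv2.triangulatePoints(P(a),P(b),np.array([[343.2],[178.8]]),np.array([[329.8],[226.]]))
print('tip',(X[:3]/X[3]).ravel())
E
python3 -m jog '[[-26,0,0,0,0,0],[-26,-5,0,0,0,0],[-26,-15,0,0,0,0],[0,-30,0,0,0,0],[0,-30,0,0,0,0]]' | grep -E 'pos|ft'
python3 -m jog '[[0,-35,0,0,0,0],[0,-35,0,0,0,0],[0,-35,0,0,0,0],[0,-30,0,0,0,0],[0,-15,0,0,0,0]]' | grep -E 'pos|ft'
python3 -m jog '[[0,-8,10,0,0,0],[0,0,10,0,0,0],[0,0,0,0,0,0],[0,0,0,0,0,0]]' | grep -E 'pos|ft|wid'
python3 - <<'E'
from ax import *
a=grab('scene');b=grab('side');np.savez('s4.npz',**a);np.savez('b4.npz',**b)
im=np.zeros((480,800,3),np.uint8);im[:,:400]=cv2.resize(a['img'][190:262,260:320],(400,480),interpolation=cv2.INTER_CUBIC);im[:,400:]=cv2.resize(b['img'][148:220,280:340],(400,480),interpolation=cv2.INTER_CUBIC);save(im,'c4.png')
E
```

```text
tip [ 563.16298745 -181.34986567  123.61980329]
ee_pos: [480.0, -102.3, 276.8]
ft_force: [0.7, -0.1, -0.1]
ee_pos: [481.3, 50.1, 276.9]
ft_force: [-0.3, 0.7, -0.9]
ee_pos: [481.4, 54.4, 256.5]
ft_force: [-0.1, -0.7, -1.2]
width: 28.2
```

View pics/c4.png

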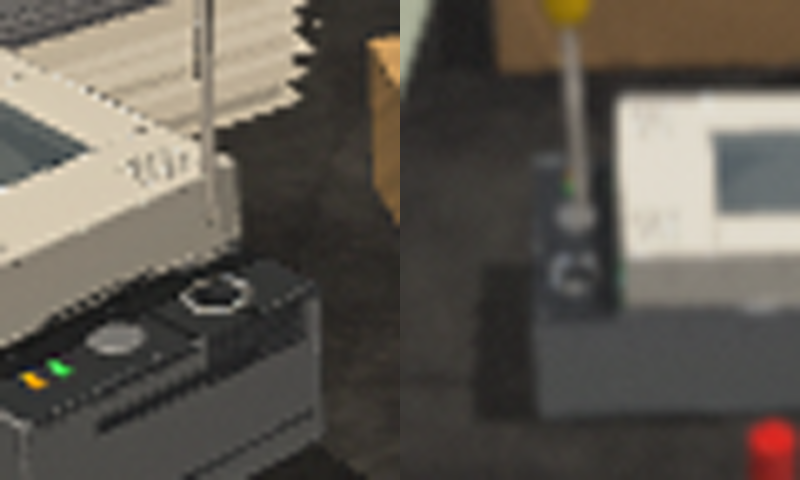

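The ring is at scene (292.0,233.8) and side (305.8,188.4). The tip is at scene (291.7,224.4) and about side (306.6,179.5).

```bash
cat > tri.py <<'E'
from h import *
P=lambda d:np.array([[d['fx'],0,d['cx']],[0,d['fy'],d['cy']],[0,0,1]])@np.c_[d['R'],d['t']]
def tri(a,b,p,q):
    X=cv2.triangulatePoints(P(a),P(b),np.array(p,float).reshape(2,1),np.array(q,float).reshape(2,1));return (X[:3]/X[3]).ravel()
E
python3 - <<'E'
from tri import *
np.set_printoptions(precision=1,suppress=True)
a=dict(np.load('s4.npz'));b=dict(np.load('b4.npz'))
print('ring tri',tri(a,b,(292,233.8),(305.8,188.4)),plane(a,292,233.8,72),plane(b,305.8,188.4,72))
print('tip tri',tri(a,b,(291.7,224.4),(306.6,179.5)),'at z103',plane(a,291.7,224.4,103),plane(b,306.6,179.5,103))
# ring refined: pale pixels around ring in scene
g=cv2.cvtColor(a['img'],cv2.COLOR_RGB2GRAY)[226:243,283:302];print(g)
g=cv2.cvtColor(b['img'],cv2.COLOR_RGB2GRAY)[174:196,297:315];print(g)
E
```

```text
ring tri [481.7  57.2  72.5] [482.3  56.7  72. ] [481.6  57.9  72. ]
tip tri [481.5  60.1 102.2] at z103 [474.5  61.2 103. ] [484.8  65.4 103. ]
[[127 127 128 127 127 127 127 128 129 129 114  72  59  42  38  36  40  39
   41]
 [127 127 127 128 126 126 127 127 122  88 109  83  63  36  33  39  39  37
   40]
 [126 128 129 128 128 154 112 121 137  92  44  35  35  33  32  32  34  38
   37]
 [130 129 130 150 120 101  96  93  50  33  31  32  32  35  29  54  55  54
   51]
 [128 146  72  62  72  54  34  36  30  29  30  30  31  52  54  53  54  54
   55]
 [ 58  38  27  29  33  31  30  30  47  51  87 107  60  49  51  52  54  54
   55]
 [ 29  28  31  32  30  29 108 113  71  40  53  79 159 147  70  53  53  53
   53]
 [ 34  36  33  32  45  85  46  40  41  54  52  50  57 101  91  58  52  54
   53]
 [ 33  31  32  28 137  71  38  30  40  43  42  43  41 100  80  55  53  53
   54]
 [ 33  33  53  52  74 151  73  32  29  33  31  37 156 119  63  55  54  53
   84]
 [ 48  55  54  53  51  67 160 151 154 154 142 131  70  40  33  31  65  48
   42]
 [ 36  43  56  55  51  51  60  57  57  58  58  56  51  53  42  3
[... 1373 characters left out ...]
 63  42  43  68 120 166]
 [ 51  52  50  56  60  75 102 105  88  75  88  93  69  43  43  62 103 135]
 [ 44  43  44  51  55  79 102  87  68  59  60  70  65  48  43  62 101 124]
 [ 41  41  44  52  55  78 102  80  64  63  56  54  58  47  43  66 104 124]
 [ 39  42  47  54  58  76  96  87  91  93  77  65  52  43  44  66 103 123]
 [ 40  42  46  54  59  63  76  82  95  99  83  64  48  40  42  60  92 121]
 [ 39  42  46  56  57  58  59  63  71  74  65  58  45  39  40  54  86 116]
 [ 40  41  48  57  60  57  57  54  56  59  56  53  46  42  40  51  79 101]
 [ 39  43  48  61  67  61  58  55  57  57  56  52  49  46  45  56  73  86]
 [ 38  40  47  60  70  63  58  57  58  57  54  56  55  55  55  64  75  79]]
```

```bash
python3 - <<'E'
from tri import *
np.set_printoptions(precision=1,suppress=True)
a=dict(np.load('s4.npz'));b=dict(np.load('b4.npz'))
print('ring',tri(a,b,(292,233.5),(305.4,188.6)),plane(a,292,233.5,72),plane(b,305.4,188.6,72))
# shank centre per row: intensity-weighted column vs local background
N=[];C=[]
for d,rows,u0,u1 in((a,range(196,223),288,296),(b,range(154,177),301,311)):
    g=cv2.cvtColor(d['img'],cv2.COLOR_RGB2GRAY).astype(float);L=[]
    for v in rows:
        r=g[v,u0:u1]; bg=np.linspace(r[0],r[-1],len(r)); w=np.abs(r-bg); w[w<12]=0
        if w.sum()>40:L.append((v,(w*np.arange(u0,u1)).sum()/w.sum()))
    L=np.array(L);p=np.polyfit(L[:,0],L[:,1],1);e=L[:,1]-np.polyval(p,L[:,0]);k=np.abs(e)<.7;p=np.polyfit(L[k,0],L[k,1],1)
    print(len(L),k.sum(),np.polyval(p,[rows[0],rows[-1]]),np.std(e))
    K=lambda v:d['R'].T@np.array([(np.polyval(p,v)-d['cx'])/d['fx'],(v-d['cy'])/d['fy'],1])
    n=np.cross(K(rows[0]),K(rows[-1]));n/=np.linalg.norm(n);N.append(n);C.append(n@(-d['R'].T@d['t']))
N=np.array(N);C=np.array(C)
for z in(101,140,170):print(z,np.linalg.solve(N[:,:2],C-N[:,2]*z))
print(cv2.cvtColor(a['img'],cv2.COLOR_RGB2GRAY)[206:228,285:299])
E
```

```text
ring [481.1  56.8  72.9] [483.4  55.9  72. ] [480.4  56.8  72. ]
23 20 [289.8 293. ] 0.5588058690334828
23 23 [305.  306.4] 0.17679953327270218
101 [486.7  48.9]
140 [485.4  52.2]
170 [484.5  54.8]
[[177 177 179 178 163 144 130 139 139 146 158 168 180 184]
 [179 163 149 141 140 142 134 157 178 181 184 187 165  79]
 [139 137 137 156 160 137 135 180 188 166  80  61  62  54]
 [166 156 175 179 182 142 141  78  59  59  50  47  50  52]
 [202 203 170 151  74 130 143  71  48  49  48  49  51  50]
 [205 204 205 205 172 141 143  75  49  49  47  50  49  49]
 [195 214 205 206 207 148 138  70  42  46  50  52  53  52]
 [177 203 150 197 208 145 136 142 175  99  52  51  51  53]
 [156 201 165 204 190 140 139 146 188 161  80  50  50  51]
 [145 191 175 202 209 136 136 115 117 116  77  54  51  51]
 [150 199 206 211 191 160 142 116 111 115  79  54  52  52]
 [206 208 183 153 135 126 140 111 112 115  80  54  52  51]
 [178 142 106 124 127 123 141 111 112 116  86  54  51  49]
 [127 126 126 127 127 123 142 118 112 114  96  59  50  48]
 [126 127 129 129 128 127 133 119 111 113 104  52  46  51]
 [127 128 128 127 129 126 126 134 113 113  97  51  43  46]
 [129 129 128 128 127 121 125 135 114 112 117  56  39  41]
 [128 127 127 126 126 128 100 127 114 112 117  55  39  42]
 [128 127 128 127 127 127 126 129 113 111 134  60  38  42]
 [128 127 126 126 127 127 127 128 130 117 105  52  39  38]
 [128 127 127 127 127 128 129 129 114  72  59  42  38  36]
 [127 128 126 126 127 127 122  88 109  83  63  36  33  39]]
```

```bash
python3 - <<'E'
from tri import *
np.set_printoptions(precision=1,suppress=True,linewidth=150)
a=dict(np.load('s4.npz'))
print(a['img'][176:212:2,285:297].sum(-1)//3)
b=dict(np.load('b4.npz'))
K=lambda d,u,v:d['R'].T@np.array([(u-d['cx'])/d['fx'],(v-d['cy'])/d['fy'],1])
for s in((290.3,290.8),(290.2,291.),(290.5,290.8)):
    N=[];C=[]
    for d,p,q in((a,(s[0],193),(s[1],211)),(b,(305.,154),(306.4,176))):
        n=np.cross(K(d,*p),K(d,*q));n/=np.linalg.norm(n);N.append(n);C.append(n@(-d['R'].T@d['t']))
    N=np.array(N);C=np.array(C);print([np.linalg.solve(N[:,:2],C-N[:,2]*z) for z in(101,140,170)])
E
```

```text
[[ 76  88  95 102  98  96  95  85  72  78  72  75]
 [ 69  65  81  92  90  89  86  66  67  64  63  84]
 [ 70  67  67  64 133 123 110 108 105 106 102 101]
 [102 101 101  97 151 148 105 100 101  92 105  94]
 [101 101  90  99 148 146 100  81  82  84  90  99]
 [ 85  87  75  84 147 145  97  89  76  72  70 119]
 [ 94  80  73  66 142 147 125 172 176 172 173 173]
 [145 172 175 174 147 144  74 167 173 170 170 170]
 [170 171 171 173 144 149  82 173 179 183 184 183]
 [172 176 181 187 119 145  98 177 179 174 177 176]
 [184 177 178 178 117 145  96 180 186 185 184 181]
 [185 183 187 190 122 143 126 169 162 169 162 170]
 [175 171 155 173  97 139 123 172 178 186 185 185]
 [169 177 178 187 188 150 122 169 172 170 171 171]
 [179 171 171 171 174 141 123 170 173 174 158 147]
 [171 172 173 173 158 141 127 135 135 142 153 163]
 [135 133 133 151 155 134 132 175 182 161  77  59]
 [197 198 165 147  71 126 139  69  47  48  47  47]]
[array([486. ,  54.8]), array([485.2,  54. ]), array([484.6,  53.3])]
[array([486.1,  53.6]), array([485.3,  53.5]), array([484.6,  53.5])]
[array([485.9,  55.2]), array([485.2,  53.9]), array([484.7,  52.9])]
```

```bash
python3 -m jog '[[-2,-1,5,0,0,0],[-2,-1,8,0,0,0],[0,0,8,0,0,0],[0,0,2,0,0,0],[0,0,0,0,0,0]]' | grep -E 'pos|ft'
python3 - <<'E'
from tri import *
a=grab('scene');b=grab('side');np.savez('s5.npz',**a);np.savez('b5.npz',**b)
im=np.zeros((480,800,3),np.uint8);im[:,:400]=cv2.resize(a['img'][205:253,270:310],(400,480),interpolation=cv2.INTER_CUBIC);im[:,400:]=cv2.resize(b['img'][155:203,285:325],(400,480),interpolation=cv2.INTER_CUBIC);save(im,'c5.png')
E
```

```text
ee_pos: [477.7, 57.3, 234.2]
ft_force: [-0.3, 0.6, -1.0]
```

View pics/c5.png

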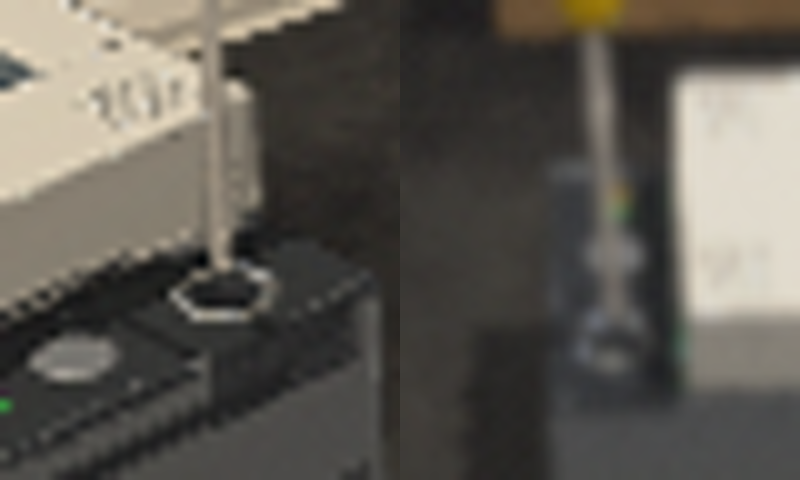

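In the scene view the tip is at (291.7,231.5) above the ring at (291.7,233.5). In the side view the tip is at about (305.7,185.5) above the ring at (305.7,189).

```bash
python3 - <<'E'
from tri import *
np.set_printoptions(precision=1,suppress=True)
a=dict(np.load('s5.npz'));b=dict(np.load('b5.npz'))
print(tri(a,b,(291.7,231.5),(305.7,185.5)),tri(a,b,(291.7,233.5),(305.7,189)))
# drop the axis straight down: where does a vertical through ring centre show in each view, at tip height z79 and at 140
X=tri(a,b,(291.7,233.5),(305.6,188.7));print(X)
for d in(a,b):
    for z in(72,79,110,140):
        c=d['R']@np.array([X[0],X[1],z])+d['t'];print(z,c[0]/c[2]*d['fx']+d['cx'],c[1]/c[2]*d['fy']+d['cy'])
print(a['img'][206:232:2,287:297].sum(-1)//3);print(b['img'][158:190:2,300:311].sum(-1)//3)
E
```

```text
[480.3  59.7  81.2] [482.5  56.4  71.9]
[481.9  57.   72.5]
72 292.00633865718885 233.8870833798632
79 291.8558914624493 231.38456952647536
110 291.17949186723547 220.13345008633732
140 290.5087358469104 208.9762049412046
72 305.8613924119598 188.568959910228
79 305.7945222451634 186.8799070340412
110 305.49269554203016 179.2561596222871
140 305.19146161365995 171.6473849250682
[[172 173 159 144 136 135 133 141 151 163]
 [133 151 154 138 141 176 181 161  76  59]
 [165 147  70 128 141  70  48  48  48  47]
 [201 200 203 143 141  71  42  44  48  50]
 [161 198 184 135 134 143 182 155  78  51]
 [201 204 186 162 141 114 126 113  77  53]
 [104 122 123 125 140 108 125 113  85  55]
 [125 125 124 122 142 113 124 112  93  49]
 [126 124 125 120 138 116 124 113 100  49]
 [124 124 125 113 137 120 125 112 130  59]
 [123 123 125 108 138 126 109  71  53  42]
 [124 149 109 101 137 148  60  28  28  31]
 [ 71  53  36  28 127 118  44  23  26  51]]
[[ 62  56  58  78  92  75  58  56  54  54  53]
 [ 36  40  48  82 108  91  54  37  36  39  38]
 [ 40  41  49  80 114 102  62  39  37  38  39]
 [ 43  46  52  80 117 123  77  42  38  37  41]
 [ 48  50  53  78 118 126  83  50  44  42  45]
 [ 48  49  51  69 104 117  81  53  52  51  48]
 [ 55  58  61  70  94 111  87  61  54  53  53]
 [ 75  79  85  88  96 113 101  78  59  52  48]
 [ 61  59  59  65  85 112 110  85  58  40  40]
 [ 61  57  59  63  82 110 110  80  49  41  39]
 [ 59  60  60  67  88 109 110  91  68  46  38]
 [ 61  59  63  84 110 116 121 121 109  70  41]
 [ 64  62  61  64  79  98 107  90  68  47  39]
 [ 71  63  56  57  67  92 104  86  60  44  38]
 [ 61  60  62  77  99 100  99  95  90  63  41]
 [ 47  52  65  79  76  68  60  61  68  64  49]]
```

Both views agree with a vertical through the ring to within 1 mm, so I insert without correcting.

```bash
python3 -m jog '[[0,0,3,0,0,0],[0,0,3,0,0,0],[0,0,3,0,0,0],[0,0,0,0,0,0]]' | grep -E 'pos|ft'
python3 -m jog '[[0,0,3,0,0,0],[0,0,2,0,0,0],[0,0,2,0,0,0],[0,0,0,0,0,0]]' | grep -E 'pos|ft|wid'
```

```text
ee_pos: [478.0, 57.4, 225.6]
ft_force: [-0.3, -0.3, -2.2]
ee_pos: [478.1, 57.4, 218.7]
ft_force: [0.1, 0.5, -0.8]
width: 28.7
```

```bash
python3 -m jog '[[0,0,2,0,0,0],[0,0,2,0,0,0],[0,0,1,0,0,0],[0,0,0,0,0,0]]' | grep -E 'pos|ft'
python3 -m jog '[[0,0,1,0,0,0],[0,0,1,0,0,0],[0,0,0,0,0,0]]' | grep -E 'pos|ft|wid'
```

```text
ee_pos: [478.2, 57.4, 213.9]
ft_force: [-0.7, 0.7, -0.8]
ee_pos: [478.5, 57.4, 212.2]
ft_force: [0.8, 0.1, 1.0]
width: 29.0
```

```bash
python3 -m jog '[[0,0,1,0,0,0],[0,0,1,0,0,0],[0,0,0,0,0,0]]' | grep -E 'pos|ft'
python3 -m jog '[[0,0,1,0,0,0],[0,0,0,0,0,0]]' | grep -E 'pos|ft|wid'
```

```text
ee_pos: [478.6, 57.5, 210.3]
ft_force: [-0.4, -0.1, 2.0]
ee_pos: [478.5, 57.5, 209.3]
ft_force: [-0.2, -0.1, 3.3]
width: 28.7
```

```bash
python3 -m jog '[[0,0,1,0,0,0],[0,0,1,0,0,0],[0,0,0,0,0,0]]' | grep -E 'pos|ft'
python3 -m jog '[[0,0,0.7,0,0,0],[0,0,0,0,0,0],[0,0,0,0,0,0]]' | grep -E 'pos|ft|wid'
```

```text
ee_pos: [478.6, 57.5, 207.3]
ft_force: [-0.5, 0.0, 4.9]
ee_pos: [478.8, 57.5, 207.1]
ft_force: [-0.3, -0.3, 9.7]
width: 28.7
```

```bash
python3 -m jog '[[0,0,0.2,0,0,0],[0,0,0,0,0,0],[0,0,0,0,0,0],[0,0,0,0,0,0],[0,0,0,0,0,0]]'
python3 - <<'E'
from h import *
b=grab('side');a=grab('scene');W=cloud(b).reshape(-1,3)
q=W[(W[:,1]>40)&(W[:,1]<80)&(W[:,0]>520)&(W[:,0]<640)&(W[:,2]>80)&(W[:,2]<160)];print('cover z',np.median(q[q[:,0]<550,2]),np.median(q[q[:,0]>600,2]))
o=status.get_obs();print(o['ft_force'],o['grasp_force'],o['qvel'].round(3))
E
```

```text
t: 14.08
ee_pos: [478.8, 57.5, 207.1]
orientation: [-3.142, 0.002, -0.002]
ft_force: [-2.3, -1.0, 10.6]
width: 28.3
grasp_force: 30.0
cover z 106.56624091931077 105.2869347705012
[-0.62994543 -0.63952359 10.1352087 ] 29.992229640483856 [-0.    -0.002 -0.001 -0.    -0.     0.001]
```

```bash
python3 -c "
from workcell import ticket
print(ticket.close_job())"
```

```text
the job is handed in; nothing more can be done
None
```

I latched the cover and handed the job in with the upright screwdriver holding the reset button down at about 10 N; no verdict came back, and two look-alike screwdrivers standing free on the bench tipped over along the way, possibly knocked by the arm, and were still on the bench when last seen.

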